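# Seat a keyed tube carousel on a sampler drive by feel

## Task

Pick up the blue tube carousel by its black knob, keep it upright, and set it over the steel spindle of the sampler. Turn it under light pressure until the drive's key pin springs up into the slot in its underside, then lower it fully home, flush on the platen, and let go. Be gentle: never press or wrench the carousel hard against the sampler, and do not disturb the other things on the bench.

Things in the scene. Friction and masses are not known exactly. Their poses are not given: they have to be found in the camera images.
- carousel: Loose round blue tube carousel, 0.28 to 0.46 kg: block 114 mm across, 22 mm high, with 11 tube caps on top reaching 28 mm high at 43 mm radius. Origin: centre of its underside, z up. Starts flat on the bench. Its underside has a central blind bore, 18 mm wide and 22 mm deep, and one slot (see slot). Picked up by its knob (knob).
- knob (a point): Middle of the carousel's black square knob, 50 mm above its origin; axes as the carousel. The knob is 28 x 28 mm, sides parallel to x and y, and reaches from 32 to 68 mm above the carousel's underside (a round neck below it).
- slot (a point): Outer end of the carousel's only slot, on the underside 55 mm from its origin along its own -x; axes as the carousel. The slot is 14 mm wide, 11 mm deep, runs from the rim in to 29 mm radius. A white stripe on the top and rim marks it.
- sampler_base: Fixed sampler drive: white housing 166 x 176 mm with a display on its -x side; on it a round aluminium platen 128 mm across inside a grey collar (140 mm outside, rim 4 mm above the platen). Origin: centre of its underside on the bench, z up.
- seat (a point): Centre of the platen top, 40 mm above the base's origin; axes as the base. The seated carousel's origin lies here. A steel spindle 15 mm thick with a tapered top rises 21 mm from here and fits the carousel's bore with 1.5 mm play all round.
- arc_middle (a point): Point on the platen 42 mm from seat along the base's -x, at the middle of the yellow arc on the collar. A key pin 11 mm thick, 8 mm high, stands on this 42 mm circle, anywhere within 0.5 rad either side of this point (not measured; a brake holds it, do not force it round). It is sprung: yields 4 mm down at 3 to 6 N, then is rigid; rises into the slot when they meet, 1.5 mm play each side.
- yellow_tip_box: Bystander: yellow tip box with a white lid, 83 x 121 x 72 mm, origin under its centre.
- clear_bottle: Bystander: clear bottle with a dark blue cap, 72 mm across, 139 mm high, origin under its centre.
- beaker: Bystander: clear beaker, 74 mm across, 80 mm high, origin under its centre.
- green_tape: Bystander: roll of green tape lying flat, 68 mm across, 19 mm high, origin under its centre.

How it is judged:
At the end, for the whole second after the job is handed in: The carousel stands on the spindle within 4 mm of its axis, upright within 0.03 rad, its underside flush on the platen (within 2 mm, at its centre and at the slot), which is possible only with the key in the slot; it is released and at rest (horizontal distance between carousel and seat below 0.004 m and z of carousel in the frame of seat between -0.002 and 0.002 m and z of slot in the frame of seat below 0.002 m and angle between carousel's own z axis and vertical below 0.03 rad and linear speed of carousel below 0.01 m/s and angular speed of carousel below 0.05 rad/s); the robot touches nothing.
It fails at once if the carousel is pressed, dropped or wrenched against the sampler with more than 30 N (contact force between carousel and sampler_base above 30 N).
It fails at once if the carousel is tipped by more than 0.5 rad (angle between carousel's own z axis and vertical above 0.5 rad).
It fails at once if a bystander is moved by more than 20 mm (distance of any of yellow_tip_box, clear_bottle, beaker, green_tape from where it was at the start of the episode above 0.02 m).
It also fails if it takes over 61 s, if anything falls off the work surface, if the arm or the gripper's body presses on something with over 40 N, if the wrist force passes 120 N, or if a joint passes its speed limit or range.

## Robot

A 6-joint arm with a two-finger parallel gripper is mounted at the origin on a cart in front of the work surface, level with it; the furniture and walls round the work are solid. World frame = base frame: x ahead of the robot, y to its left, z up, the work surface at z = 0. Lengths are in m, angles in rad, forces in N, time in s.
With the tool pointing down it reaches from about 0.375 to 0.9 m from the base axis. Payload 3.1 kg.
Tool frame: the origin (TCP) lies between the finger pads; the fingertips stand 11 mm ahead of it and the grasp point (between the pads) lies 8 mm behind it; z points along the fingers, y is the line along which they close (so a half turn about z gives the same grasp; the last joint's range is limited). The gripper opens to 85 mm and grips with 20 to 120 N. Pads are 22 mm wide; open, the fingers measure 114 mm over their backs; the gripper's body (76 mm by 85 mm) begins 54 mm behind the grasp point. The pads swing forward as they close: fully open they stand 13 mm farther back than shut.
Start: joints at [-1.353, 0.527, 1.433, -0, 1.181, -0.178], TCP at [0.242, -0.576, 0.242] pointing down, gripper open.
Joint ranges: [-3.08, 3.08], [-0.75, 2.2], [0.22, 2.44], [-1.43, 4.57], [0, 2.65], [-2.85, 2.85]. Speed limits (rad/s): [2.79, 2.79, 3.14, 3.14, 3.14, 3.14].

## Interface

Orientations are given as a 3x3 rotation matrix whose columns are the frame's x, y, z axes.
In Python, from cell import ctrl, vision, ticket gives the robot as it stands.
- The arm moves only by the tool drive_tool, never from a script. Its argument "series" is one flat list of numbers, 4 for each row, row after row: the shift along the tool's x, y, z in mm, then the turn about the tool's z in rad. A call has 1 to 5 rows; each row shifts and turns the commanded pose from where the row before left it, along the tool's axes as they then stand; what a row does not reach is not made up. A row lasts 1/12 s, in which the tool goes at most 41.7 mm and 7.16 degrees, less where a joint would pass 70% of its speed; a pose out of reach is approached as far as the arm can. A call is refused whole if a number of a shift passes 41.7 or a number of a turn 0.125, either way. A call with a gripper value outside its range is refused whole. "grip" is the gripper command: -1 is shut, 1 is fully open, values between are in proportion, set as the call begins (left out, the last holds). The fingers move at their own pace and stop on an object; "grip_force" is the grip in N (left out, the last holds). Time passes only in rows, so rows that do not move let the fingers close. It gives the time, the measured TCP pose, the force, the opening and the grip force at its end, in the units of the state.
- ctrl.state(): the state, without advancing time (a new reading comes with each control period).
- vision.get_image(name): name is "side" or "top"; returns (picture, depth): 480x640x3 uint8, red, green, blue; 480x640 float32, m along the optical axis (not along the pixel's ray), 0 where there is no reading.
- vision.get_calibration(name): a dict with "fx", "fy", "cx", "cy" (pixels), "rvec" (rotation vector, rad) and "tvec" (3), from world to camera coordinates, as OpenCV has them. Camera axes: x right, y down, z forward; pixel columns grow to the right and rows downward; lengths in m; the calibration is good to about 2 mm. A picture is of the moment at which its call begins. get_calibration takes no time and is no camera call.
- ticket.sign_off(): hands the job in; it is judged then, once.
The state is a dict: "t": time; "qpos": joint angles; "qd": joint speeds; "joint_torque": joint torques, N m; "ee_pos": TCP position; "eef_rot": TCP orientation; "contact_force": force on the tool from outside, world axes, zero at the start; "moment": the same for the moment, N m; "opening": finger opening in m; "grip_force": force on a finger pad.
Only numpy, scipy, OpenCV 4.12 (cv2) and the standard library are available. Lean on these libraries where they do the work, as an engineer would, in place of code of your own. Each camera call takes 0.05 s, during which the arm holds its last target. There are 200 camera calls.

## Working session

There is one attempt and no reset: what is moved stays moved. The work goes in short steps, Python scripts to look and compute and a tool call to move; the robot and the scene stay as the last step left them, time stands still between calls to the robot, and variables do not carry over. Pictures are saved under pics/ and viewed, at most 10 in all, crops included, and the job is handed in when it is done.

Besides the shell and the picture viewer there is one more tool, called after "Emit:" as name(argument=value, ...) on one line, values as JSON. drive_tool: Moves the arm, as the interface text tells. Its arguments: {"type":"object","properties":{"series":{"type":"array"},"grip":{"type":"number"},"grip_force":{"type":"number"}},"required":["series"]}

```bash
mkdir -p pics
cat > h.py <<'E'
import numpy as np, cv2
from cell import ctrl, vision, ticket
def cal(n):
    c=vision.get_calibration(n); K=np.array([[c['fx'],0,c['cx']],[0,c['fy'],c['cy']],[0,0,1.]])
    return K,cv2.Rodrigues(np.array(c['rvec'],float))[0],np.array(c['tvec'],float).ravel()
def ray(n,u,v,z):
    K,R,t=cal(n); d=R.T@np.linalg.inv(K)@np.array([u,v,1.]); o=-R.T@t
    return o+d*(z-o[2])/d[2]
def cloud(n,depth):
    K,R,t=cal(n); v,u=np.mgrid[:480,:640]
    p=np.stack([(u-K[0,2])/K[0,0]*depth,(v-K[1,2])/K[1,1]*depth,depth],-1)
    return (p-t)@R
E
python3 - <<'E'
from h import *
for n in('top','side'):
    im,d=vision.get_image(n); np.savez(f'pics/{n}0.npz',im=im,d=d)
    cv2.imwrite(f'pics/{n}0.png',im[...,::-1])
    K,R,t=cal(n); print(n,K[0,0],(-R.T@t).round(3),R[2].round(2))
s=ctrl.state(); print(s['t'],s['ee_pos'],s['eef_rot'],s['contact_force'],s['opening'])
E
```

```text
top 447.945299010915 [ 0.379 -0.01   1.561] [ 0.14 -0.02 -0.99]
side 540.2980987205241 [ 0.508 -1.403  0.94 ] [ 0.05  0.84 -0.54]
0.1 [ 0.24143053 -0.57581431  0.24142697] [[ 9.22292097e-01  3.86493335e-01 -4.36905631e-04]
 [ 3.86493431e-01 -9.22290151e-01  1.92486276e-03]
 [ 3.40992868e-04 -1.94414687e-03 -9.99998052e-01]] [-0.30818182 -0.20767666  0.23372571] 0.08549972339781783
```

View pics/top0.png

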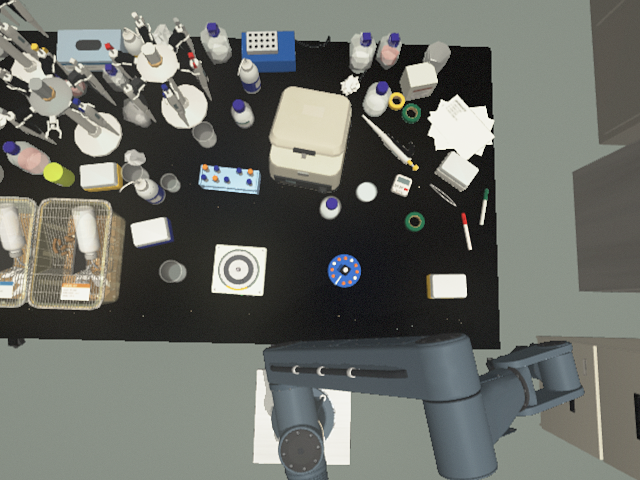

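View pics/side0.png

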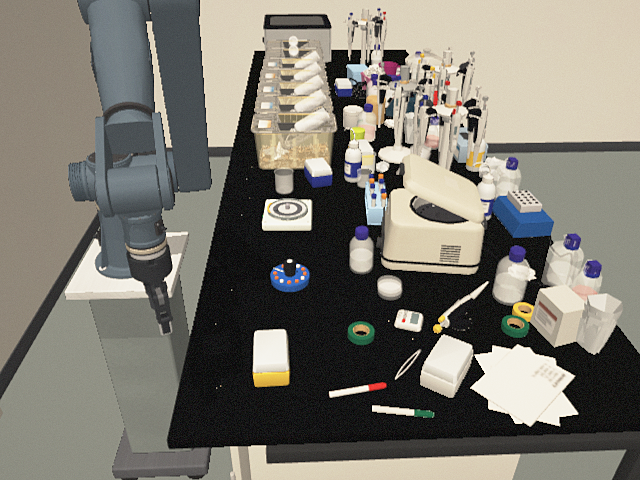

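The top view shows the carousel at about (345,270), the sampler at (239,270), the tip box at (447,286), the bottle at (330,208), the beaker at (173,271) and the tape at (415,221). The side view shows the carousel at (290,275) and the sampler at (288,212). I'll zoom in on both and measure them.

Run:
```python
from h import *
T=np.load('pics/top0.npz');S=np.load('pics/side0.npz')
def crop(im,u,v,w): return cv2.resize(im[v-w:v+w,u-w:u+w],(390,290 if 0 else 390),interpolation=cv2.INTER_CUBIC)
a=np.hstack([crop(T['im'],345,270,24),crop(T['im'],239,270,36)])
cv2.imwrite('pics/z1.png',a[...,::-1])
a=np.hstack([crop(S['im'],290,275,28),crop(S['im'],288,212,32)])
cv2.imwrite('pics/z2.png',a[...,::-1])
for n,D in(('top',T),('side',S)):
    im=D['im'].astype(int);P=cloud(n,D['d'])
    hsv=cv2.cvtColor(D['im'],cv2.COLOR_RGB2HSV)
    c=(345,270) if n=='top' else (290,275)
    m=np.zeros((480,640),bool);m[c[1]-30:c[1]+30,c[0]-30:c[0]+30]=1
    b=m&(hsv[...,0]>95)&(hsv[...,0]<125)&(hsv[...,1]>120)&(hsv[...,2]>60)
    cn=max(cv2.findContours(b.astype(np.uint8),0,1)[0],key=cv2.contourArea)
    print(n,'ell',cv2.fitEllipse(cn))
    q=P[b];print('blue z med',np.median(q,0), 'z range',np.percentile(q[:,2],[5,50,95]), 'x',np.percentile(q[:,0],[1,99]),'y',np.percentile(q[:,1],[1,99]))
    e=cv2.fitEllipse(cn)[0]
    print('ray at .022',ray(n,*e,.022))
    k=m&(P[...,2]>.05)&(P[...,2]<.09);v,u=np.nonzero(k);print('knob n',k.sum(),P[k].mean(0),u.mean(),v.mean(),ray(n,u.mean(),v.mean(),.068))
    c=(239,270) if n=='top' else (288,212)
    m=np.zeros((480,640),bool);m[c[1]-40:c[1]+40,c[0]-40:c[0]+40]=1
    w=m&(P[...,2]>.025)&(P[...,2]<.07)
    if n=='top':w[:,270:]=0
    pts=P[w][:,:2].astype(np.float32)
    print('housing',np.percentile(P[w][:,2],[5,50,95]),cv2.minAreaRect((pts*1000)))
# spindle
P=cloud('top',T['d']);print('plane z samples bench',np.median(P[300:320,200:300,2]))
```

```text
top ell ((344.2112121582031, 269.7879943847656), (31.707515716552734, 33.99052810668945), 128.1767120361328)
blue z med [ 0.48669555 -0.12816907  0.02317235] z range [0.00069379 0.02317235 0.02991924] x [0.43044452 0.54587118] y [-0.18396594 -0.07393253]
ray at .022 [ 0.48920558 -0.12978313  0.022     ]
knob n 74 [ 0.4854131  -0.12926299  0.06831651] 345.13513513513516 269.9594594594595 [ 0.48543156 -0.12929397  0.068     ]
housing [0.02831044 0.03829234 0.04746292] ((478.530517578125, 229.715087890625), (175.97109985351562, 167.36280822753906), 87.17488861083984)
side ell ((290.1107482910156, 278.68829345703125), (25.49726676940918, 41.36345672607422), 83.82334899902344)
blue z med [ 0.49076646 -0.15696616  0.02006861] z range [-0.00037587  0.02006861  0.02444644] x [0.43560622 0.54607713] y [-0.18867341 -0.04847592]
ray at .022 [ 0.49116283 -0.15261858  0.022     ]
knob n 111 [ 0.48885979 -0.13598356  0.06231871] 288.97297297297297 263.81081081081084 [ 0.48897319 -0.14421096  0.068     ]
housing [0.02681858 0.03797062 0.06029334] ((505.71527099609375, 340.79974365234375), (432.67742919921875, 193.36378479003906), 77.44841003417969)
plane z samples bench 0.0013343997113180262
```

View pics/z1.png

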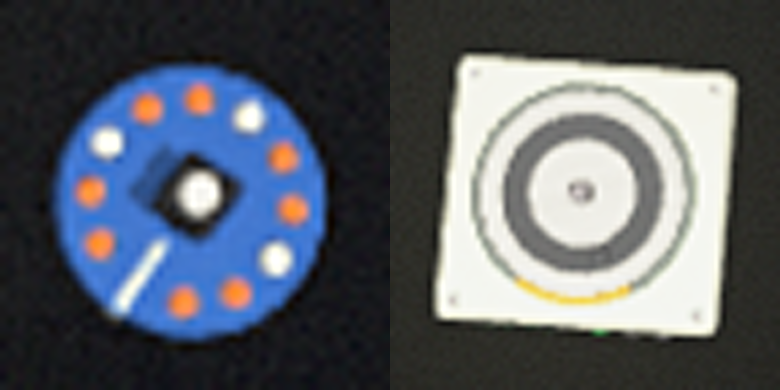

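View pics/z2.png

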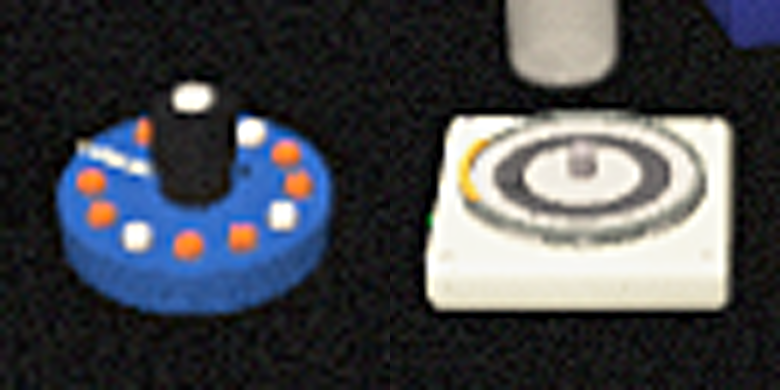

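The zooms show the slot stripe pointing down-left in the top view, at crop pixel (118,308), with a white disc on the knob top at (198,193). On the sampler, the collar is centred near crop pixel (583,192) and the yellow arc is at the bottom (575,298), towards the robot. Next I'll refine the centres in both views.

Run:
```python
from h import *
def comps(m,off):
    n,l,s,c=cv2.connectedComponentsWithStats(m.astype(np.uint8))
    return [(s[i,4],*(c[i]+off)) for i in range(1,n) if s[i,4]>2]
for n,ck,cs in(('top',(345,270),(239,270)),('side',(289,264),(288,212))):
    D=np.load(f'pics/{n}0.npz');im=D['im']
    # white disc on the knob (4x upsample)
    u0,v0=ck[0]-6,ck[1]-6
    if n=='side': u0,v0=289-8,257-7
    g=cv2.resize(im[v0:v0+13,u0:u0+13],None,fx=8,fy=8,interpolation=cv2.INTER_CUBIC).min(2)
    c=[(a,u0+(x+.5)/8-.5,v0+(y+.5)/8-.5) for a,x,y in comps(g>120,0)]; c=max(c);print(n,'disc',c,ray(n,c[1],c[2],.068))
    # dark ring
    w=34;u0,v0=cs[0]-w,cs[1]-w
    G=cv2.resize(im[v0:v0+2*w,u0:u0+2*w],None,fx=8,fy=8,interpolation=cv2.INTER_CUBIC)
    g=G.min(2); ct,h=cv2.findContours((g<150).astype(np.uint8),2,1)
    for q in ct:
        A=cv2.contourArea(q)
        if A>2000 and len(q)>30:
            (x,y),ax,an=cv2.fitEllipse(q); x=u0+(x+.5)/8-.5;y=v0+(y+.5)/8-.5
            print('  ell',int(A),round(x,2),round(y,2),np.round(np.array(ax)/8,1),ray(n,x,y,.040).round(4))
    hsv=cv2.cvtColor(G,cv2.COLOR_RGB2HSV);m=(hsv[...,0]>15)&(hsv[...,0]<35)&(hsv[...,1]>120)&(hsv[...,2]>120)
    v,u=np.nonzero(m);p=np.array([ray(n,u0+(a+.5)/8-.5,v0+(b+.5)/8-.5,.044) for a,b in zip(u[::9],v[::9])]);print('  arc',p.mean(0).round(4),len(p))
    # white stripe: bright, low-sat pixels, top only
D=np.load('pics/top0.npz');im=D['im']
u0,v0=330,268
G=cv2.resize(im[v0:v0+20,u0:u0+13],None,fx=8,fy=8,interpolation=cv2.INTER_CUBIC);hsv=cv2.cvtColor(G,cv2.COLOR_RGB2HSV)
m=((hsv[...,1]<90)&(hsv[...,2]>110)).astype(np.uint8)
for q in cv2.findContours(m,0,1)[0]:
    if cv2.contourArea(q)>100:
        r=cv2.fitLine(q,2,0,.01,.01).ravel();x,y=u0+(r[2]+.5)/8-.5,v0+(r[3]+.5)/8-.5
        a=ray('top',x,y,.022);b=ray('top',x+r[0]*3,y+r[1]*3,.022);d=b-a
        print('stripe',cv2.contourArea(q),a,np.degrees(np.arctan2(d[1],d[0])))
K=np.array([ray('top',205+(x-390)*72/390-2,234+y*72/390,.040 if 0 else .034) for x,y in((460,55),(737,73),(717,336),(437,318))])
e=[K[1]-K[0],K[2]-K[1],K[3]-K[2],K[0]-K[3]];print('housing',K.mean(0),[round(np.degrees(np.arctan2(d[1],d[0])),1) for d in e],[np.linalg.norm(d).round(3) for d in e])
```

```text
top disc (np.int32(1455), np.float64(345.067912371134), np.float64(269.3988402061856)) [ 0.48729721 -0.12904008  0.068     ]
  ell 2055 238.25 279.51 [19.2 28.7] [0.4461 0.2289 0.04  ]
  ell 42573 238.06 269.19 [28.7 29.5] [0.4808 0.2313 0.04  ]
  ell 20961 238.02 269.13 [20.2 20.7] [0.481  0.2314 0.04  ]
  ell 294849 238.5 269.5 [80.3 80.3] [0.4798 0.2297 0.04  ]
  ell 160251 238.79 269.83 [56.7 60.8] [0.4787 0.2287 0.04  ]
  arc [0.4175 0.2327 0.044 ] 170
side disc (np.int32(1226), np.float64(289.15691272430666), np.float64(260.5887030995106)) [ 0.48951465 -0.12810327  0.068     ]
  ell 19641 287.23 208.39 [13.5 29. ] [0.4827 0.2308 0.04  ]
  ell 10072 287.21 208.17 [10.3 19.5] [0.4827 0.2324 0.04  ]
  ell 7355 287.22 208.75 [20.1 39.4] [0.4827 0.2283 0.04  ]
  ell 281659 287.69 212.77 [76.9 82.2] [0.4844 0.2001 0.04  ]
  ell 94956 286.94 214.72 [35.4 57.5] [0.4819 0.1868 0.04  ]
  arc [0.4195 0.2329 0.044 ] 131
stripe 153.5 [ 0.44428648 -0.1218764   0.022     ] 0.5191080209838067
stripe 1221.5 [ 0.4552155  -0.10804841  0.022     ] -32.38299160010745
stripe 881.5 [ 0.46839028 -0.09089916  0.022     ] -17.97229351867094
stripe 314.5 [ 0.48931207 -0.08633233  0.022     ] -85.00899674788793
housing [0.47890237 0.22707194 0.034     ] [np.float64(-92.2), np.float64(178.0), np.float64(87.7), np.float64(-1.8)] [np.float64(0.175), np.float64(0.165), np.float64(0.174), np.float64(0.165)]
```

Emit:
drive_tool(series=[0,0,0,-0.1226,0,0,0,-0.1226,0,0,0,-0.1226,0,0,0,-0.1226,0,0,0,-0.1226], grip=1)

```text
t: 0.52
ee_pos: [0.2415, -0.576, 0.2417]
eef_rot: [[0.527, 0.85, -0.0], [0.85, -0.527, 0.001], [0.001, -0.001, -1.0]]
contact_force: [0.1, -0.3, 1.1]
opening: 0.0855
grip_force: 0.0
```

Emit:
drive_tool(series=[40,-2.3,0,0,40,-2.3,0,0,40,-2.3,0,0,40,-2.3,0,0,40,-2.3,0,0])

```text
t: 0.93
ee_pos: [0.3385, -0.399, 0.2419]
eef_rot: [[0.533, 0.846, -0.0], [0.846, -0.533, 0.001], [0.001, -0.001, -1.0]]
contact_force: [0.5, 0.4, -0.1]
opening: 0.0849
grip_force: 0.0
```

Emit:
drive_tool(series=[40,-2.3,0,0,40,-2.3,0,0,40,-2.3,0,0,40,-2.3,0,0,40,-2.3,0,0])

```text
t: 1.35
ee_pos: [0.4353, -0.2235, 0.2421]
eef_rot: [[0.532, 0.847, -0.0], [0.847, -0.532, 0.0], [0.0, -0.001, -1.0]]
contact_force: [0.7, -0.3, -0.3]
opening: 0.0854
grip_force: 0.0
```

```bash
cat >> h.py <<'E'
def st(tgt=None):
    s=ctrl.state();R=np.array(s['eef_rot']);p=np.array(s['ee_pos'])
    print('t',round(s['t'],2),'p',p.round(4),'yaw',np.degrees(np.arctan2(R[1,0],R[0,0])).round(2),'slot',(np.degrees(np.arctan2(R[1,0],R[0,0]))+90).round(2),'tilt',np.round(R[:2,2],4),'F',np.round(s['contact_force'],2),'M',np.round(s['moment'],3),'op',round(s['opening'],4),'gf',round(s['grip_force'],1))
    if tgt is not None: print('tool shift mm',((np.array(tgt)-p)@R*1000).round(1))
    return s
E
python3 -c "
from h import *
st([.4884,-.1285,.1])"
```

```text
t 1.35 p [ 0.4353 -0.2235  0.2421] yaw 57.84 slot 147.84 tilt [-0.0004  0.0004] F [ 0.71 -0.34 -0.26] M [-0.007 -0.046 -0.019] op 0.0854 gf 0.0
tool shift mm [108.7  -5.5 142.1]
```

Emit:
drive_tool(series=[33,-2,0,0,33,-2,0,0,33,-1,0,0,0,0,20,0,0,0,20,0])

```text
t: 1.77
ee_pos: [0.4849, -0.1373, 0.2027]
eef_rot: [[0.528, 0.849, 0.003], [0.849, -0.528, -0.002], [0.0, 0.003, -1.0]]
contact_force: [-1.2, -0.1, 0.2]
opening: 0.085
grip_force: 0.0
```

Emit:
drive_tool(series=[0,0,30,0,0,0,30,0,0,0,30,0,0,0,0,0,0,0,0,0])

```text
t: 2.18
ee_pos: [0.4822, -0.1384, 0.1111]
eef_rot: [[0.532, 0.847, -0.004], [0.847, -0.532, 0.002], [-0.0, -0.005, -1.0]]
contact_force: [0.3, -0.3, -0.4]
opening: 0.085
grip_force: 0.0
```

Run:
```python
from h import *
st([.4884,-.1285,.046])
im,d=vision.get_image('side'); cv2.imwrite('pics/s1.png',cv2.resize(im[160:310,200:400],(800,600),interpolation=cv2.INTER_CUBIC)[...,::-1])
```

```text
t 2.18 p [ 0.4822 -0.1384  0.1111] yaw 57.86 slot 147.86 tilt [-0.004   0.0023] F [ 0.26 -0.28 -0.43] M [-0.043  0.031  0.036] op 0.085 gf 0.0
tool shift mm [11.7  0.3 65.1]
```

View pics/s1.png

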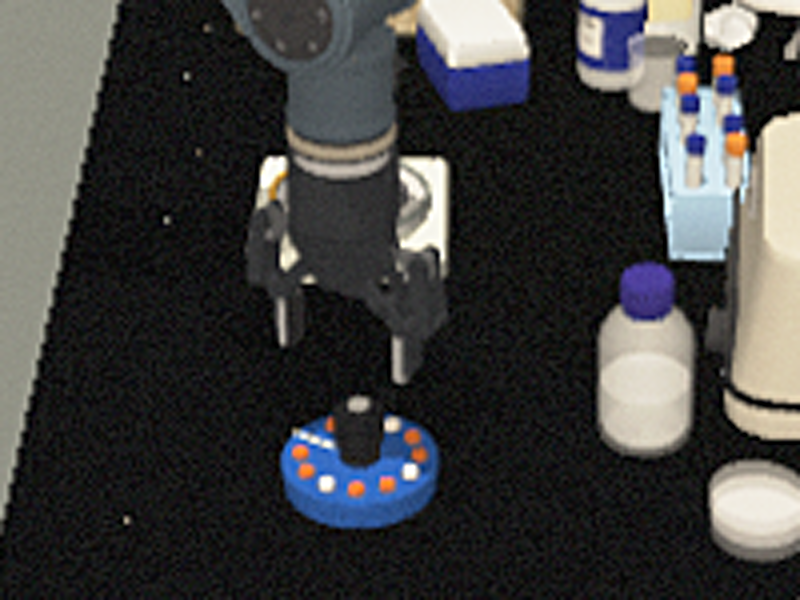

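The gripper (fingers at crop pixels (287,320) and (400,370)) sits above the knob (358,405) and straddles it along the slot axis, about 12 mm short in tool x. I'll correct that and descend.

Emit:
drive_tool(series=[11.7,0.3,0,0,0,0,15,0,0,0,15,0,0,0,15,0,0,0,10,0])

```text
t: 2.65
ee_pos: [0.4914, -0.1292, 0.0584]
eef_rot: [[0.532, 0.847, 0.003], [0.847, -0.532, -0.002], [0.0, 0.004, -1.0]]
contact_force: [-0.1, -0.6, 0.5]
opening: 0.0856
grip_force: 0.0
```

Emit:
drive_tool(series=[0,0,8,0,0,0,0,0,0,0,0,0])

```text
t: 2.9
ee_pos: [0.4903, -0.1292, 0.0498]
eef_rot: [[0.532, 0.847, 0.001], [0.847, -0.532, -0.0], [0.0, 0.001, -1.0]]
contact_force: [0.3, -0.5, 0.3]
opening: 0.0853
grip_force: 0.0
```

```bash
python3 -c "
from h import *
st([.4884,-.1285,.046])"
```

```text
t 2.9 p [ 0.4903 -0.1292  0.0498] yaw 57.86 slot 147.86 tilt [ 0.0008 -0.0003] F [ 0.31 -0.46  0.26] M [-0.01  -0.018  0.041] op 0.0853 gf 0.0
tool shift mm [-0.4 -2.   3.8]
```

Emit:
drive_tool(series=[-0.4,-2,3.5,0,0,0,0,0,0,0,0,0,0,0,0,0,0,0,0,0], grip=-1, grip_force=45)

```text
t: 3.32
ee_pos: [0.4885, -0.1289, 0.0463]
eef_rot: [[0.532, 0.847, 0.002], [0.847, -0.532, -0.001], [0.0, 0.002, -1.0]]
contact_force: [2.7, -2.1, 0.7]
opening: 0.0275
grip_force: 44.5
```

Emit:
drive_tool(series=[0,0,0,0,0,0,0,0,0,0,0,0,0,0,0,0,0,0,0,0])

```text
t: 3.73
ee_pos: [0.4885, -0.1289, 0.0463]
eef_rot: [[0.532, 0.847, 0.001], [0.847, -0.532, -0.001], [0.0, 0.002, -1.0]]
contact_force: [-0.8, -1.3, 5.1]
opening: 0.0276
grip_force: 45.7
```

```bash
python3 -c "
from h import *
st([.4884,-.1285,.046])"
```

```text
t 3.73 p [ 0.4885 -0.1289  0.0463] yaw 57.85 slot 147.85 tilt [ 0.0014 -0.0007] F [-0.8  -1.29  5.06] M [-0.11  -0.055 -0.081] op 0.0276 gf 45.7
tool shift mm [ 0.3 -0.3  0.3]
```

Emit:
drive_tool(series=[0,0,-5,0,0,0,-15,0,0,0,-25,0,0,0,-25,0,0,0,-25,0.05])

```text
t: 4.15
ee_pos: [0.4864, -0.1277, 0.1408]
eef_rot: [[0.574, 0.819, -0.004], [0.819, -0.574, 0.002], [-0.001, -0.004, -1.0]]
contact_force: [0.8, 0.6, -3.5]
opening: 0.0274
grip_force: 44.9
```

```bash
python3 -c "
from h import *
st([.4818,.2314,.141])"
```

```text
t 4.15 p [ 0.4864 -0.1277  0.1408] yaw 54.96 slot 144.96 tilt [-0.0038  0.002 ] F [ 0.85  0.58 -3.54] M [-0.044 -0.041 -0.001] op 0.0274 gf 44.9
tool shift mm [ 291.4 -210.     0.5]
```

Emit:
drive_tool(series=[12,-8.6,0,0,24,-17.3,0,0,24,-17.3,0,0,24,-17.3,0,0,24,-17.3,0,0])

```text
t: 4.57
ee_pos: [0.4845, 0.006, 0.1402]
eef_rot: [[0.574, 0.819, -0.003], [0.819, -0.574, 0.001], [-0.001, -0.003, -1.0]]
contact_force: [-0.1, -0.6, -4.9]
opening: 0.0274
grip_force: 45.0
```

Emit:
drive_tool(series=[24,-17.3,0,0,24,-17.3,0,0,24,-17.3,0,0,24,-17.3,0,0,24,-17.3,0,0])

```text
t: 4.98
ee_pos: [0.4825, 0.1539, 0.14]
eef_rot: [[0.573, 0.819, -0.003], [0.819, -0.573, -0.0], [-0.002, -0.003, -1.0]]
contact_force: [0.4, 0.3, -4.1]
opening: 0.0271
grip_force: 45.0
```

Emit:
drive_tool(series=[24,-17.3,0,0,20,-14.4,0,0,12,-8.6,0,0,0,0,0,0,0,0,0,0])

```text
t: 5.4
ee_pos: [0.4818, 0.2219, 0.14]
eef_rot: [[0.572, 0.82, -0.003], [0.82, -0.572, -0.001], [-0.002, -0.002, -1.0]]
contact_force: [-0.5, 0.0, -4.5]
opening: 0.0273
grip_force: 45.1
```

```bash
python3 -c "
from h import *
st([.4818,.2314,.141])"
```

```text
t 5.4 p [0.4818 0.2219 0.14  ] yaw 55.13 slot 145.13 tilt [-0.0028 -0.001 ] F [-0.53  0.03 -4.49] M [ 0.009  0.014 -0.021] op 0.0273 gf 45.1
tool shift mm [ 7.8 -5.5 -1. ]
```

Emit:
drive_tool(series=[7.8,-5.5,0,0,0,0,15,0,0,0,10,0,0,0,0,0,0,0,0,0])

```text
t: 5.82
ee_pos: [0.4824, 0.2302, 0.1149]
eef_rot: [[0.575, 0.818, -0.003], [0.818, -0.575, -0.001], [-0.002, -0.002, -1.0]]
contact_force: [-0.2, 0.1, -4.7]
opening: 0.0274
grip_force: 44.9
```

Run:
```python
from h import *
st([.4819,.2314,.111])
a,_=vision.get_image('side');b,_=vision.get_image('top')
A=cv2.resize(a[150:260,230:340],(400,400),interpolation=cv2.INTER_CUBIC);B=cv2.resize(b[225:315,195:285],(400,400),interpolation=cv2.INTER_CUBIC)
cv2.imwrite('pics/s2.png',np.hstack([A,B])[...,::-1])
```

```text
t 5.82 p [0.4824 0.2302 0.1149] yaw 54.93 slot 144.93 tilt [-0.0031 -0.0008] F [-0.15  0.12 -4.68] M [-0.023  0.035 -0.039] op 0.0274 gf 44.9
tool shift mm [ 0.7 -1.   3.9]
```

View pics/s2.png

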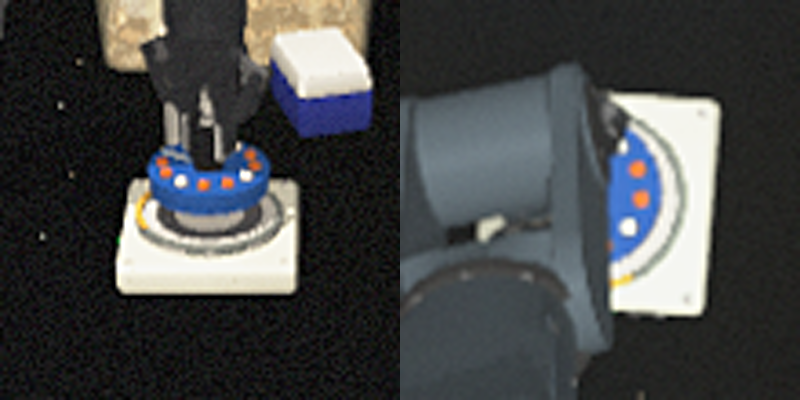

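The side view (left) shows the carousel upright and centred over the sampler, its rim spanning crop x 148 to 270. In the top view the arm hides most of it. I'll descend slowly and watch the force.

Emit:
drive_tool(series=[0.7,-1,3,0,0,0,2,0,0,0,2,0,0,0,2,0,0,0,0,0])

```text
t: 6.33
ee_pos: [0.4826, 0.2321, 0.1065]
eef_rot: [[0.574, 0.819, -0.001], [0.819, -0.574, -0.0], [-0.0, -0.0, -1.0]]
contact_force: [0.5, 0.2, -3.6]
opening: 0.0273
grip_force: 45.1
```

```bash
python3 -c "
from h import *
st([.4819,.2314,.1])"
```

```text
t 6.33 p [0.4826 0.2321 0.1065] yaw 54.99 slot 144.99 tilt [-0.0006 -0.0001] F [ 0.5   0.21 -3.55] M [-0.013  0.031  0.   ] op 0.0273 gf 45.1
tool shift mm [-1.  -0.1  6.5]
```

Emit:
drive_tool(series=[-1,0,1.5,0,0,0,1.5,0,0,0,1,0,0,0,0,0])

```text
t: 6.67
ee_pos: [0.4821, 0.2313, 0.1026]
eef_rot: [[0.574, 0.819, -0.0], [0.819, -0.574, -0.0], [-0.0, -0.0, -1.0]]
contact_force: [-0.2, 0.6, -3.7]
opening: 0.0274
grip_force: 45.1
```

```bash
python3 -c "
from h import *
st([.4819,.2314,.1])"
```

```text
t 6.67 p [0.4821 0.2313 0.1026] yaw 54.99 slot 144.99 tilt [-0.0005 -0.0001] F [-0.17  0.6  -3.66] M [ 0.002 -0.031  0.035] op 0.0274 gf 45.1
tool shift mm [-0.  -0.2  2.6]
```

Emit:
drive_tool(series=[0,0,2,0,0,0,2,0,0,0,2,0,0,0,0,0,0,0,0,0])

```text
t: 7.08
ee_pos: [0.4821, 0.2313, 0.0966]
eef_rot: [[0.574, 0.819, -0.0], [0.819, -0.574, -0.0], [-0.0, -0.0, -1.0]]
contact_force: [-0.1, 0.1, -4.6]
opening: 0.0273
grip_force: 45.1
```

```bash
python3 -c "
from h import *
st([.4819,.2314,.0923])"
```

```text
t 7.08 p [0.4821 0.2313 0.0966] yaw 54.99 slot 144.99 tilt [-0.0005 -0.0001] F [-0.11  0.12 -4.64] M [ 0.032 -0.022 -0.056] op 0.0273 gf 45.1
tool shift mm [-0.  -0.2  4.3]
```

Free on the spindle. Next I press gently onto the pin; first contact should be near TCP z 0.094.

Emit:
drive_tool(series=[0,0,1.5,0,0,0,1,0,0,0,1,0,0,0,0,0,0,0,0,0])

```text
t: 7.5
ee_pos: [0.4823, 0.2314, 0.0936]
eef_rot: [[0.574, 0.819, 0.0], [0.819, -0.574, 0.0], [0.0, 0.0, -1.0]]
contact_force: [-0.3, 0.6, -0.2]
opening: 0.0272
grip_force: 45.5
```

```bash
python3 -c "
from h import *
st([.4819,.2314,.0923])"
```

```text
t 7.5 p [0.4823 0.2314 0.0936] yaw 55.0 slot 145.0 tilt [0.0002 0.0001] F [-0.29  0.58 -0.16] M [-0.041  0.154  0.037] op 0.0272 gf 45.5
tool shift mm [-0.3 -0.3  1.3]
```

Contact is about 4 N at the pin. The moment suggests the pin lies near 195°, so I'll turn from 145° upward.

Emit:
drive_tool(series=[0,0,1,-0.02,0,0,0,-0.05,0,0,0,-0.05,0,0,0,-0.05,0,0,0,-0.05])

```text
t: 7.92
ee_pos: [0.482, 0.232, 0.0925]
eef_rot: [[0.379, 0.925, -0.0], [0.925, -0.379, 0.001], [0.001, -0.001, -1.0]]
contact_force: [-1.0, 3.4, -0.1]
opening: 0.0275
grip_force: 46.0
```

```bash
python3 -c "
from h import *
st([.4819,.2314,.0923])"
```

```text
t 7.92 p [0.482  0.232  0.0925] yaw 67.72 slot 157.72 tilt [-0.0002  0.0013] F [-0.96  3.38 -0.08] M [ 0.491  0.365 -0.132] op 0.0275 gf 46.0
tool shift mm [-0.6  0.1  0.2]
```

Emit:
drive_tool(series=[0,0,0,-0.04,0,0,0,-0.04,0,0,0,-0.04,0,0,0,-0.04,0,0,0,-0.04])

```text
t: 8.33
ee_pos: [0.482, 0.232, 0.0925]
eef_rot: [[0.188, 0.982, -0.0], [0.982, -0.188, 0.001], [0.001, -0.0, -1.0]]
contact_force: [-0.8, 2.9, -0.1]
opening: 0.0276
grip_force: 46.0
```

```bash
python3 -c "
from h import *
st([.4819,.2314,.0923])"
```

```text
t 8.33 p [0.482  0.232  0.0925] yaw 79.16 slot 169.16 tilt [-0.0003  0.0013] F [-0.75  2.87 -0.15] M [ 0.445  0.316 -0.09 ] op 0.0276 gf 46.0
tool shift mm [-0.6  0.   0.2]
```

Emit:
drive_tool(series=[0,0,0,-0.04,0,0,0,-0.04,0,0,0,-0.04,0,0,0,-0.04,0,0,0,-0.04])

```text
t: 8.75
ee_pos: [0.482, 0.232, 0.0926]
eef_rot: [[-0.011, 1.0, -0.0], [1.0, 0.011, 0.001], [0.001, -0.0, -1.0]]
contact_force: [-0.6, 2.2, -0.4]
opening: 0.0273
grip_force: 46.0
```

Emit:
drive_tool(series=[0,0,0,-0.025,0,0,0,-0.025,0,0,0,-0.025,0,0,0,-0.02,0,0,0,0])

```text
t: 9.17
ee_pos: [0.4822, 0.2314, 0.0923]
eef_rot: [[-0.105, 0.995, -0.0], [0.995, 0.105, 0.0], [0.0, 0.0, -1.0]]
contact_force: [-0.0, 1.3, 0.4]
opening: 0.0276
grip_force: 46.0
```

```bash
python3 -c "
from h import *
st([.4819,.2314,.0923])"
```

```text
t 9.17 p [0.4822 0.2314 0.0923] yaw 96.01 slot 186.01 tilt [-0.      0.0002] F [-0.03  1.29  0.37] M [ 0.492  0.398 -0.122] op 0.0276 gf 46.0
tool shift mm [-0.  -0.3  0. ]
```

Emit:
drive_tool(series=[0,0,0,-0.02,0,0,0,-0.02,0,0,0,-0.02,0,0,0,-0.02])

```text
t: 9.5
ee_pos: [0.4822, 0.2313, 0.0923]
eef_rot: [[-0.185, 0.983, -0.0], [0.983, 0.185, 0.0], [0.0, -0.0, -1.0]]
contact_force: [-0.7, 2.0, 0.3]
opening: 0.0274
grip_force: 46.0
```

Emit:
drive_tool(series=[0,0,0,-0.02,0,0,0,-0.02,0,0,0,-0.015])

```text
t: 9.75
ee_pos: [0.4822, 0.2313, 0.0923]
eef_rot: [[-0.238, 0.971, -0.0], [0.971, 0.238, -0.0], [0.0, -0.0, -1.0]]
contact_force: [-1.3, 3.4, -0.2]
opening: 0.0274
grip_force: 46.0
```

```bash
python3 -c "
from h import *
st([.4819,.2314,.0923])"
```

```text
t 9.75 p [0.4822 0.2313 0.0923] yaw 103.79 slot 193.79 tilt [-0.0001 -0.    ] F [-1.31  3.37 -0.23] M [ 0.498  0.394 -0.067] op 0.0274 gf 46.0
tool shift mm [ 0.1 -0.3  0. ]
```

Emit:
drive_tool(series=[0,0,0,-0.015,0,0,0,-0.015,0,0,0,-0.015,0,0,0,0])

```text
t: 10.08
ee_pos: [0.4826, 0.2307, 0.0921]
eef_rot: [[-0.283, 0.959, 0.001], [0.959, 0.283, -0.002], [-0.002, 0.0, -1.0]]
contact_force: [0.7, -1.6, -4.0]
opening: 0.0275
grip_force: 44.9
```

Emit:
drive_tool(series=[0,0,0,-0.015,0,0,0,-0.015,0,0,0,-0.015,0,0,0,0])

```text
t: 10.42
ee_pos: [0.4821, 0.2312, 0.0921]
eef_rot: [[-0.324, 0.946, -0.0], [0.946, 0.324, -0.0], [-0.0, -0.0, -1.0]]
contact_force: [-0.6, -0.2, -4.3]
opening: 0.0276
grip_force: 45.0
```

```bash
python3 -c "
from h import *
st([.4819,.2314,.0923])"
```

```text
t 10.42 p [0.4821 0.2312 0.0921] yaw 108.9 slot 198.9 tilt [-0.0004 -0.0002] F [-0.6  -0.23 -4.28] M [ 0.003 -0.025  0.001] op 0.0276 gf 45.0
tool shift mm [ 0.3 -0.2 -0.2]
```

The pin is captured: Fz is back to pure weight and the side force is zero. I'll lower it gently.

Emit:
drive_tool(series=[0,0,1,0,0,0,1,0,0,0,1,0,0,0,0,0])

```text
t: 10.75
ee_pos: [0.4821, 0.2313, 0.089]
eef_rot: [[-0.323, 0.946, -0.001], [0.946, 0.323, -0.0], [0.0, -0.001, -1.0]]
contact_force: [-1.2, -0.1, -5.0]
opening: 0.0273
grip_force: 45.0
```

```bash
python3 -c "
from h import *
st([.4819,.2314,.0863])"
```

```text
t 10.75 p [0.4821 0.2313 0.089 ] yaw 108.85 slot 198.85 tilt [-0.0005 -0.0001] F [-1.16 -0.09 -5.01] M [ 0.024 -0.008 -0.024] op 0.0273 gf 45.0
tool shift mm [ 0.1 -0.1  2.7]
```

Emit:
drive_tool(series=[0,0,0.8,0,0,0,0.8,0,0,0,0.6,0,0,0,0,0])

```text
t: 11.08
ee_pos: [0.4822, 0.2313, 0.087]
eef_rot: [[-0.323, 0.946, -0.0], [0.946, 0.323, -0.0], [0.0, -0.0, -1.0]]
contact_force: [0.6, 0.3, -4.8]
opening: 0.0273
grip_force: 45.0
```

```bash
python3 -c "
from h import *
st([.4819,.2314,.0863])"
```

```text
t 11.08 p [0.4822 0.2313 0.087 ] yaw 108.85 slot 198.85 tilt [-0.0002 -0.    ] F [ 0.6   0.28 -4.85] M [-0.004  0.029 -0.001] op 0.0273 gf 45.0
tool shift mm [ 0.1 -0.2  0.7]
```

Emit:
drive_tool(series=[0,0,0.4,0,0,0,0.4,0,0,0,0.2,0,0,0,0,0])

```text
t: 11.42
ee_pos: [0.4822, 0.2314, 0.0864]
eef_rot: [[-0.323, 0.946, 0.0], [0.946, 0.323, 0.0], [-0.0, 0.0, -1.0]]
contact_force: [-1.2, -0.0, -1.6]
opening: 0.0277
grip_force: 45.3
```

```bash
python3 -c "
from h import *
st([.4819,.2314,.0863])"
```

```text
t 11.42 p [0.4822 0.2314 0.0864] yaw 108.85 slot 198.85 tilt [0.0002 0.0001] F [-1.22 -0.02 -1.61] M [ 0.013  0.06  -0.029] op 0.0277 gf 45.3
tool shift mm [ 0.1 -0.3  0.1]
```

The carousel is seated at the expected height. Now I release and retreat.

Emit:
drive_tool(series=[0,0,0,0,0,0,0,0], grip_force=20)

```text
t: 11.58
ee_pos: [0.4823, 0.2314, 0.0864]
eef_rot: [[-0.323, 0.946, 0.0], [0.946, 0.323, 0.0], [-0.0, 0.0, -1.0]]
contact_force: [-0.8, 0.0, 0.5]
opening: 0.0275
grip_force: 45.5
```

Emit:
drive_tool(series=[0,0,0,0,0,0,0,0,0,0,0,0,0,0,0,0,0,0,0,0], grip=0.6)

```text
t: 12.0
ee_pos: [0.4825, 0.2314, 0.0862]
eef_rot: [[-0.323, 0.946, 0.001], [0.946, 0.323, 0.0], [-0.0, 0.001, -1.0]]
contact_force: [-0.1, 0.0, -0.1]
opening: 0.0687
grip_force: 0.0
```

Emit:
drive_tool(series=[0,0,-5,0,0,0,-20,0,0,0,-35,0,0,0,-35,0,0,0,-35,0])

```text
t: 12.42
ee_pos: [0.4818, 0.2312, 0.2176]
eef_rot: [[-0.323, 0.946, -0.001], [0.946, 0.323, -0.0], [0.0, -0.001, -1.0]]
contact_force: [1.2, 0.4, -0.3]
opening: 0.0682
grip_force: 0.0
```

Run:
```python
from h import *
st()
a,d=vision.get_image('side')
P=cloud('side',d);hsv=cv2.cvtColor(a,cv2.COLOR_RGB2HSV)
b=(hsv[...,0]>95)&(hsv[...,0]<125)&(hsv[...,1]>120)&(hsv[...,2]>60)&(abs(P[...,0]-.482)<.08)&(abs(P[...,1]-.23)<.08)
print('blue z pct',np.percentile(P[b][:,2],[5,25,50,75,90,95]).round(4),b.sum())
cv2.imwrite('pics/s3.png',cv2.resize(a[160:250,240:340],(600,540),interpolation=cv2.INTER_CUBIC)[...,::-1])
```

```text
t 12.42 p [0.4818 0.2312 0.2176] yaw 108.84 slot 198.84 tilt [-0.001  -0.0002] F [ 1.15  0.36 -0.26] M [-0.005 -0.023 -0.027] op 0.0682 gf 0.0
blue z pct [0.0446 0.0544 0.0598 0.0617 0.0635 0.0646] 325
```

View pics/s3.png

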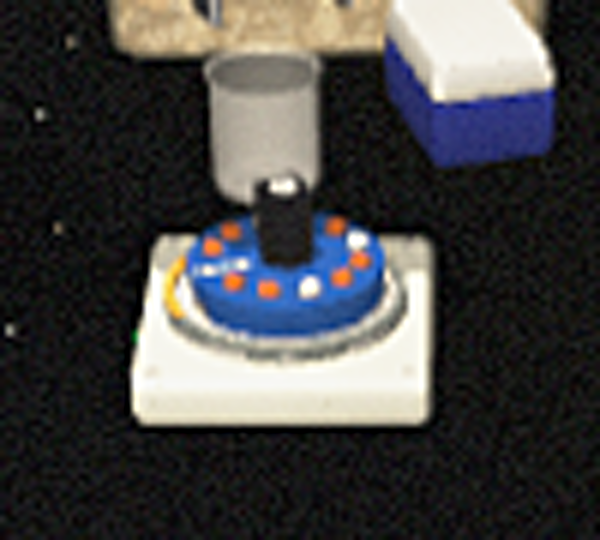

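The carousel sits flat inside the collar with its stripe at (220,270), on the arc side. Its top face measures about 62 mm, which matches flush on the platen (40 + 22 mm). The gripper is clear, so I'm handing in.

```bash
python3 -c "
from h import *
print(ticket.sign_off())"
```

```text
the job is handed in; nothing more can be done
None
```

I set the carousel on the spindle with the key pin in its slot, lowered it flush on the platen, released it and handed the job in at about 12.5 s; the sign-off returned no verdict.

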